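Sweep the spilled tins into the dresser tidy

ROBOT

A 7-joint arm with a two-finger parallel gripper is mounted at the origin on the work surface. World frame = base frame: x ahead of the robot, y to its left, z up, the work surface at z = 0. Lengths are in m, angles in rad, forces in N, time in s.
With the tool pointing down it reaches from about 0.35 to 0.9 m from the base axis. Payload 7.2 kg.
Tool frame: the origin (TCP) lies at the very end of the fingers, on their centre line; the grasp point (between the pads) lies 19 mm behind it (bot.grip_depth is the distance from the TCP to the grasp point, in m); z points along the fingers, y is the direction in which the jaws open and shut (so a half turn about z gives the same grasp; the last joint's range is limited). The gripper opens to 85 mm and grips with 20 to 120 N. Pads are 22 mm wide; open, the fingers measure 114 mm over their backs; the gripper's body (76 mm by 85 mm) begins 54 mm behind the grasp point. The pads swing forward as they close: fully open they stand 13 mm farther back than shut.
Start: joints at [1.07, 0.411, -0.013, 1.596, 0.006, 1.134, -0.082], TCP at [0.262, -0.567, 0.231] pointing down, gripper open.
Joint ranges: [-2.95, 2.95], [-0.29, 1.99], [-1.47, 1.44], [0.14, 2.54], [-1.03, 4.17], [0.13, 1.85], [-2.86, 2.86]. Speed limits (rad/s): [2.39, 2.39, 3.01, 3.01, 3.14, 3.14, 3.14].

INTERFACE

Orientations are given as a unit quaternion [w, x, y, z].
In Python, from station import bot gives the robot as it stands.
- The arm moves only by the tool arm_command, never from a script. Its argument "steps" is a list of rows, each a list of 3 entries, a list of its own where there are three numbers: the shift along the tool's x, y, z in mm, then the turn about the tool's z in rad, then the opening, from -1 (shut) to 1 (fully open). A call has 1 to 12 rows; each row shifts and turns the pose as measured when the row begins, along the tool's axes as they then stand; what a row does not reach is not made up. A row lasts 1/12 s, in which the tool goes at most 41.7 mm and 7.16 degrees, less where a joint would pass 70% of its speed; a pose out of reach is approached as far as the arm can. A call is refused whole if a number of a shift passes 41.7 or a number of a turn 0.125, either way. A call with a gripper value outside its range is refused whole. The fingers move at their own pace and stop on an object; the grip force is fixed at half the most. Time passes only in rows, so rows that do not move let the fingers close. It gives the time, the measured TCP pose, the force and the opening at its end, in the units of the state.
- bot.sense(): the state, without advancing time (a new reading comes with each control period).
- bot.capture(name): name is "scene" or "top" or "wrist"; returns the picture (384x512x3 uint8, red, green, blue); there is no depth.
- bot.camera_model(name): a dict with "vfov" (degrees; the focal length in pixels is half the picture's height over the tangent of half this angle, whatever the lens; pixels are square), "cx", "cy" (the principal point, pixels), "world_from_camera" (4x4, takes a point from camera to world coordinates); the wrist camera has in their place "tool_from_camera" (4x4, takes a point from camera to tool coordinates, whose origin is the TCP and whose axes are the flange's). Camera axes: x right, y down, z forward; pixel columns grow to the right and rows downward; lengths in m; the calibration is good to about 2 mm. A picture is of the moment at which its call begins: read the wrist's pose just before it. camera_model takes no time and is no camera call.
- bot.job_done(): hands the job in, once; it reports no verdict.
The state is a dict: "clock": time; "joint_positions": joint angles; "joint_vel": joint speeds; "joint_efforts": joint torques, N m; "tool_pos": TCP position; "tcp_rot": TCP orientation; "force": force on the tool from outside, world axes, zero at the start; "ft_torque": the same for the moment, N m; "opening": finger opening in m.
Only numpy, scipy, OpenCV 4.12 (cv2) and the standard library are available. Lean on these libraries where they do the work, as an engineer would, in place of code of your own. Each camera call takes 0.05 s, during which the arm holds its last target.

TASK

Three low round brass tins are scattered over the dresser top: gently sweep all three with the fingertips across the top into the three-sided wooden tidy, through its open side, until each tin is completely inside and none sticks out past the ends of the side walls. Slide them only - do not pick up, tip or flick a tin - and leave the jar, the ring box and everything else standing where it is.

Things in the scene. Friction and masses are not known exactly. Their poses are not given: they have to be found in the camera images.
- tidy: fixed three-sided wooden tidy; no floor (the dresser top is its floor, no step) and no front wall. Inside 200 mm along x, 140 mm along y; walls 10 mm thick, 28 mm high, on its -x, +x and -y sides; open on its +y side. Origin: centre of the inside area, at dresser-top height; back wall face at y = -70 mm, side walls end at y = +70 mm. z up. Place and yaw vary (up to 0.4 rad).
- cream_jar: round white cream jar with a black lid, 45 mm across, 42 mm high, standing among the tins; origin at the centre of its underside, z up; leave alone
- ring_box: closed dark wooden ring box, 44 x 44 mm, 38 mm high, standing among the tins; origin at the centre of its underside, z up; leave alone
- hairbrush: wooden hairbrush lying bristles up, about 210 mm long along its x (handle from -100 mm to 0, head from +10 to +110 mm, 55 mm wide, 28 mm high with bristles); origin near the middle, on the dresser top; leave alone
- perfume: amber glass perfume bottle with a black cap, 30 x 55 mm, 104 mm high, standing beyond the work area; origin at the centre of its underside; leave alone
- candle: green glass candle jar with a wooden lid, 74 mm across, 87 mm high, beyond the work area; origin at the centre of its underside; leave alone
- glasses_case: black glasses case lying flat, 60 x 155 mm (long along its y), 36 mm high, beyond the work area; origin at the centre of its underside; leave alone
- tin_small: low round closed metal tin standing flat, plain brass, 36 mm across and 16 mm high, about 45 g (mass varies); loose, slides on the dresser top and stops at once when no longer pushed; origin at the centre of its underside, z up
- tin_medium: low round closed metal tin standing flat, plain brass, 44 mm across and 18 mm high, about 45 g (mass varies); loose, slides on the dresser top and stops at once when no longer pushed; origin at the centre of its underside, z up
- tin_large: low round closed metal tin standing flat, plain brass, 52 mm across and 20 mm high, about 45 g (mass varies); loose, slides on the dresser top and stops at once when no longer pushed; origin at the centre of its underside, z up
There are look-alikes about, which are no part of the job. What is shaped like the tin_large but blue is not meant. Leave any red look-alike of the tin_medium alone.

How it is judged:
By the outcome, as a careful person would: the job done as asked, in the order asked, and still so for the second after the job is handed in, with the robot touching nothing.
It also fails if it takes over 72 s, if anything falls off the work surface, if the arm or the gripper's body presses on something with over 40 N, if the wrist force passes 120 N, or if a joint passes its speed limit or range.

## Working session

There is one attempt and no reset: what is moved stays moved. The work goes in short steps, Python scripts to look and compute and a tool call to move; the robot and the scene stay as the last step left them, time stands still between calls to the robot, and variables do not carry over. Pictures are saved under pics/ and viewed, and the job is handed in when it is done.

Besides the shell and the picture viewer there is one more tool, called after "Emit:" as a command line: name --argument value ..., lists and objects as JSON in quotes. arm_command: Moves the arm, as the interface text tells. Its arguments: {"type":"object","properties":{"steps":{"type":"array"}},"required":["steps"]}

```bash
mkdir -p pics
python3 - <<'E'
from station import bot
import cv2,json
s=bot.sense();print(s)
for n in["top","scene"]:
    im=bot.capture(n);cv2.imwrite(f"pics/{n}0.png",im[:,:,::-1]);m=bot.camera_model(n);print(n,m)
print(bot.camera_model("wrist"))
E
```

```text
{'clock': 0.0, 'joint_positions': array([ 1.06980419,  0.41191504, -0.01269823,  1.59704467,  0.00558951,
        1.1343084 , -0.08222955]), 'joint_vel': array([-0.00164816, -0.00041848,  0.00139369, -0.00020613, -0.00139716,
        0.00045964,  0.00164655]), 'joint_efforts': array([ 1.25989576e-03, -6.00616693e+01,  6.82624653e-01, -2.99407679e+01,
        1.37496609e-02,  1.03802659e-02, -5.00842179e-05]), 'tool_pos': array([ 0.26187719, -0.56693967,  0.23044346]), 'tcp_rot': array([-7.86897206e-04,  9.76679628e-01,  2.14700331e-01, -2.30581270e-04]), 'force': array([ 0.00748684,  0.07226871, -0.24759436]), 'ft_torque': array([ 0.00147109, -0.02938136,  0.00029615]), 'opening': 0.08546313491610781}
top {'vfov': 54.42487161304567, 'cx': 253.69853423425633, 'cy': 191.27650126239465, 'world_from_camera': array([[ 0.01672879, -0.99535433,  0.09481507,  0.50402485],
       [-0.99983905, -0.01726781, -0.00486724,  0.03157653],
       [ 0.00648187, -0.09471839, -0.995483  ,  0.79482436],
       [ 0.        ,  0.        ,  0.        ,  1.        ]])}
scene {'vfov': 51.567809487446695, 'cx': 254.90793730087088, 'cy': 196.35463908680725, 'world_from_camera': array([[-0.06324013,  0.6473478 , -0.75956666,  1.23943283],
       [ 0.99793654,  0.04948802, -0.04090974,  0.07920565],
       [ 0.01110662, -0.76058646, -0.64914165,  0.6049843 ],
       [ 0.        ,  0.        ,  0.        ,  1.        ]])}
{'vfov': 71.43763146505773, 'cx': 254.8925019077801, 'cy': 193.8377475498801, 'tool_from_camera': array([[-8.14901307e-04, -9.53008366e-01, -3.02942881e-01,
         7.81113324e-02],
       [ 9.99999425e-01, -5.65385418e-04, -9.11339468e-04,
         7.67614455e-06],
       [ 6.97234650e-04, -3.02943450e-01,  9.53008279e-01,
        -1.43058533e-01],
       [ 0.00000000e+00,  0.00000000e+00,  0.00000000e+00,
         1.00000000e+00]])}
```

View pics/top0.png

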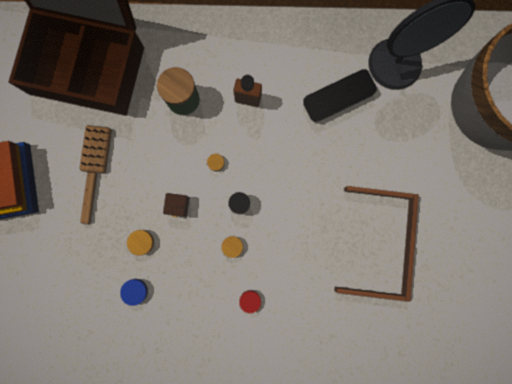

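View pics/scene0.png

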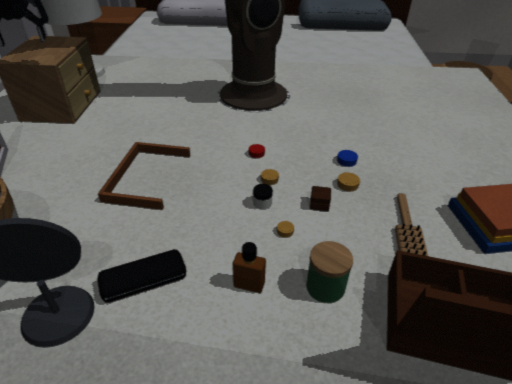

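The top view shows the tidy at right, opening to the left (+y). The brass tins are at about (216,162) small, (232,247) medium and (140,243) large. The jar is at (239,203), the box at (176,205), and the blue and red look-alikes at (134,292) and (250,302). I'll enlarge it to measure.

```bash
cat > h.py <<'E'
from station import bot
import cv2,numpy as np
def cam(n):
    m=bot.camera_model(n)
    if n=="wrist":
        from scipy.spatial.transform import Rotation as R
        s=bot.sense();q=s['tcp_rot'];T=np.eye(4);T[:3,:3]=R.from_quat([q[1],q[2],q[3],q[0]]).as_matrix();T[:3,3]=s['tool_pos']
        W=T@m['tool_from_camera']
    else: W=m['world_from_camera']
    return 192/np.tan(np.radians(m['vfov']/2)),m['cx'],m['cy'],W
def px(c,u,v,z):
    f,cx,cy,W=c
    d=W[:3,:3]@np.array([(u-cx)/f,(v-cy)/f,1]);o=W[:3,3]
    return o+d*(z-o[2])/d[2]
def proj(c,p):
    f,cx,cy,W=c
    q=W[:3,:3].T@(np.array(p)-W[:3,3]);return q[:2]/q[2]*f+[cx,cy]
E
python3 - <<'E'
from h import *
im=cv2.imread("pics/top0.png")
cv2.imwrite("pics/c1.png",cv2.resize(im[140:320,110:270],None,fx=3.3,fy=3.3,interpolation=cv2.INTER_CUBIC))
cv2.imwrite("pics/c2.png",cv2.resize(im[170:310,320:440],None,fx=4,fy=4,interpolation=cv2.INTER_CUBIC))
hsv=cv2.cvtColor(im,cv2.COLOR_BGR2HSV)
c=cam("top")
for nm,(u,v),z in [("s",(216,162),.016),("m",(232,247),.018),("l",(140,243),.02),("blue",(134,292),.02),("red",(250,302),.018)]:
    sub=hsv[v-20:v+20,u-20:u+20]
    m=(sub[...,1]>140).astype(np.uint8)
    n,l,st,ce=cv2.connectedComponentsWithStats(m); k=1+np.argmax(st[1:,4])
    u2,v2=ce[k]+[u-20,v-20]
    print(nm,u2,v2,st[k],px(c,u2,v2,z*.8).round(4), 'diam', st[k][2]*0.8/c[0])
E
```

```text
s 215.38235294117646 161.74019607843138 [ 12  12  16  16 204] [0.6399 0.11   0.0128] diam 0.034280306329481425
m 232.0 246.66071428571428 [ 10  10  21  20 336] [0.4625 0.0707 0.0144] diam 0.04499290205744437
l 139.5843373493976 242.22690763052208 [  7   7  26  25 498] [0.4685 0.2615 0.016 ] diam 0.055705497785407315
blue 133.0 291.948310139165 [  7   8  25  25 503] [0.3678 0.2704 0.016 ] diam 0.053562978639814726
red 249.88674033149172 301.46685082872926 [ 10   9  21  22 362] [0.3522 0.0318 0.0144] diam 0.04499290205744437
```

```bash
true
```

```text
(no output)
```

View pics/c1.png

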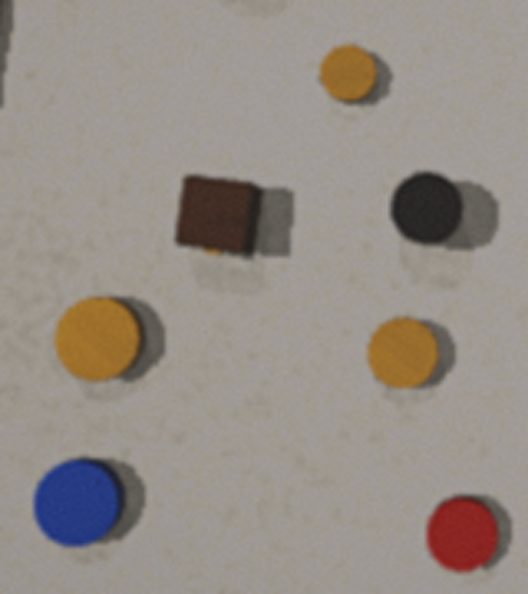

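View pics/c2.png

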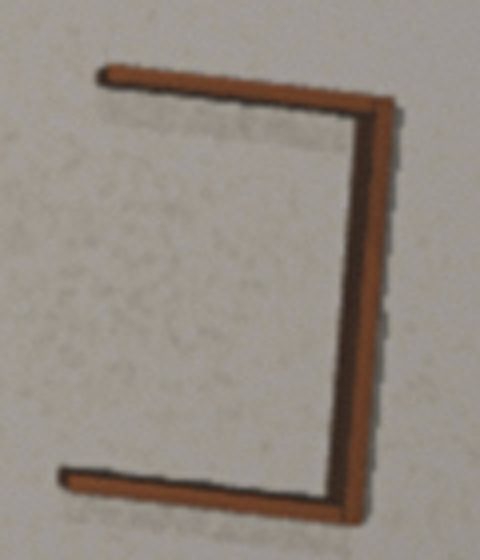

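Run:
```python
from h import *
c=cam("top")
# +x world is up in image. tidy local: y toward +y world; x -> world x (up)
pts={(.11,.07):(106,65),(.11,-.08):(396,98),(-.11,-.08):(361,524),(-.11,.07):(64,489),(.1,.07):(108,83),(-.1,.07):(66,472)}
L=np.array(list(pts));W=np.array([px(c,u/4+320-.4,v/4+170-.4,.028)[:2] for u,v in pts.values()])
a=L-L.mean(0);b=W-W.mean(0)
H=a.T@b;th=np.arctan2(H[0,1]-H[1,0],H[0,0]+H[1,1]);R=np.array([[np.cos(th),-np.sin(th)],[np.sin(th),np.cos(th)]])
t=W.mean(0)-R@L.mean(0);print(th,t);print((W-(L@R.T+t)).round(4))
for n,p in dict(s=(.64,.11),m=(.4625,.0707),l=(.4685,.2615),red=(.352,.032)).items(): print(n,(R.T@(np.array(p)-t)).round(4))
# jar top center, box top
for n,(u,v),z in [("jar",(427,208),.042),("box",(214,214),.038)]:
    p=px(c,u/3.3+110,v/3.3+140,z)[:2];print(n,p,R.T@(p-t))
```

```text
-0.10461565962963378 [ 0.47690367 -0.22199013]
[[-0.002   0.0007]
 [-0.0008 -0.0001]
 [ 0.0024 -0.    ]
 [ 0.0016  0.0004]
 [-0.0014 -0.0013]
 [ 0.0001  0.0004]]
s [0.1275 0.3472]
m [-0.0449  0.2896]
l [-0.0588  0.48  ]
red [-0.1507  0.2396]
jar [0.55139481 0.056371  ] [0.04501604 0.28461799]
box [0.54571623 0.18716656] [0.02571018 0.41410548]
```

The tidy fit has residuals of about 2 mm (yaw −0.105 rad, centre (0.477, −0.222)), and the tin diameters match. I'll push with the fingertips about 20 mm apart so each tin nests in the notch. First I turn and part-close the gripper.

Emit:
arm_command --steps '[[[0,0,0],-0.125,-0.53],[[0,0,0],-0.125,-0.53],[[0,0,0],-0.125,-0.53],[[0,0,0],-0.125,-0.53],[[0,0,0],-0.125,-0.53],[[0,0,0],-0.125,-0.53],[[0,0,0],-0.125,-0.53],[[0,0,0],-0.125,-0.53],[[0,0,0],-0.125,-0.53],[[0,0,0],-0.05,-0.53]]'

```text
clock: 0.93
tool_pos: [0.2606, -0.5641, 0.2252]
tcp_rot: [-0.005, 0.69, 0.724, 0.002]
force: [0.2, -0.4, 0.0]
opening: 0.0205
```

Emit:
arm_command --steps '[[[34,12,0],0,-0.53],[[34,12,0],0,-0.53],[[34,12,0],0,-0.53],[[34,12,0],0,-0.53],[[34,12,0],0,-0.53],[[34,12,0],0,-0.53],[[34,12,0],0,-0.53],[[34,12,0],0,-0.53],[[34,12,0],0,-0.53],[[34,12,0],0,-0.53]]'

```text
clock: 1.77
tool_pos: [0.3602, -0.211, 0.2225]
tcp_rot: [-0.009, 0.694, 0.72, 0.0]
force: [0.8, 0.2, 0.3]
opening: 0.0204
```

```bash
cat >> h.py <<'E'
T0=np.array([.4769,-.2220]);TH=-.1046
RT=np.array([[np.cos(TH),-np.sin(TH)],[np.sin(TH),np.cos(TH)]])
def w(l): return RT@np.array(l)+T0
def loc(p): return RT.T@(np.array(p)[:2]-T0)
def pose():
    s=bot.sense();q=s['tcp_rot'];psi=2*np.arctan2(q[2],q[1]);return s['tool_pos'],psi,s
def go(target,z=None):
    p,psi,s=pose();d=np.array(target)-p[:2]
    x=d@[np.cos(psi),np.sin(psi)];y=d@[np.sin(psi),-np.cos(psi)]
    print("pos",p.round(4),"local",loc(p).round(4),"psi",round(psi,4),"q",s['tcp_rot'].round(3),"t",s['clock'],"F",s['force'].round(1),"j7",s['joint_positions'][6].round(2))
    print("tool dx,dy mm",(1000*x).round(1),(1000*y).round(1),"dz",None if z is None else round(1000*(p[2]-z),1))
E
python3 -c "
from h import *
go(w((-.0531,.3474)),.007)"
```

```text
pos [ 0.3602 -0.211   0.2225] local [-0.1172 -0.0012] psi 1.6082 q [-0.009  0.694  0.72   0.   ] t 1.7667 F [0.8 0.2 0.3] j7 0.4
tool dx,dy mm 336.0 112.8 dz 215.5
```

Emit:
arm_command --steps '[[[34,11,4],0,-0.53],[[34,11,8],0,-0.53],[[34,11,8],0,-0.53],[[34,11,8],0,-0.53],[[34,11,8],0,-0.53],[[34,11,8],0,-0.53],[[34,11,8],0,-0.53],[[34,11,8],0,-0.53],[[34,11,8],0,-0.53],[[28,10,8],0,-0.53],[[0,0,0],0,-0.53]]'

```text
clock: 2.68
tool_pos: [0.4573, 0.151, 0.1465]
tcp_rot: [-0.007, 0.693, 0.721, 0.002]
force: [0.9, 1.0, 0.5]
opening: 0.0204
```

```bash
python3 -c "
from h import *
go(w((-.0531,.3474)),.007)"
```

```text
pos [0.4573 0.151  0.1465] local [-0.0585  0.369 ] psi 1.6115 q [-0.007  0.693  0.721  0.002] t 2.6833 F [0.9 1.  0.5] j7 -0.64
tool dx,dy mm -22.1 2.2 dz 139.5
```

Emit:
arm_command --steps '[[[-4,1,15],0,-0.53],[[-4,1,15],0,-0.53],[[-4,1,15],0,-0.53],[[-4,0,15],0,-0.53],[[-4,0,15],0,-0.53],[[-2,0,15],0,-0.53],[[0,0,15],0,-0.53],[[0,0,10],0,-0.53],[[0,0,0],0,-0.53]]'

```text
clock: 3.43
tool_pos: [0.4585, 0.1307, 0.0247]
tcp_rot: [-0.009, 0.69, 0.724, 0.0]
force: [-0.6, 0.7, -0.1]
opening: 0.0205
```

```bash
python3 -c "
from h import *
go(w((-.0531,.3474)),.007)
im=bot.capture('top');cv2.imwrite('pics/t1.png',cv2.resize(im[120:330,110:350,::-1],None,fx=2.5,fy=2.5))
im=bot.capture('wrist');cv2.imwrite('pics/w1.png',im[:,:,::-1])"
```

```text
pos [0.4585 0.1307 0.0247] local [-0.0551  0.3489] psi 1.6179 q [-0.009  0.69   0.724  0.   ] t 3.4333 F [-0.6  0.7 -0.1] j7 -0.76
tool dx,dy mm -1.8 1.8 dz 17.7
```

View pics/t1.png

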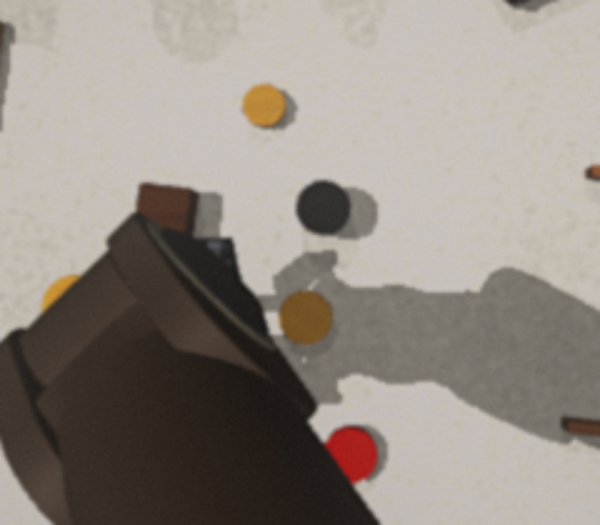

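View pics/w1.png

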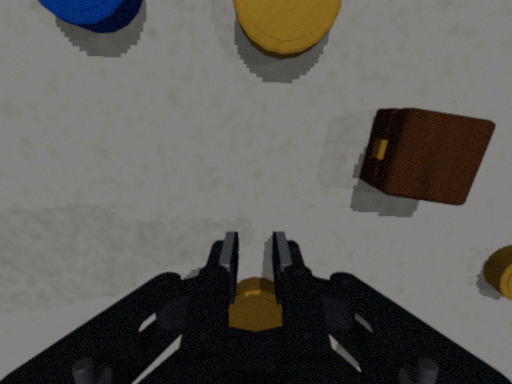

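Emit:
arm_command --steps '[[[0,2,8],0,-0.53],[[0,0,8],0,-0.53],[[0,0,1],0,-0.53],[[-4,0,0],0,-0.53],[[-4,0,0],0,-0.53],[[-5,0,0],0,-0.53],[[-5,0,0],0,-0.53],[[-5,0,0],0,-0.53],[[-5,0,0],0,-0.53]]'

```text
clock: 4.28
tool_pos: [0.4654, 0.1026, 0.0105]
tcp_rot: [-0.006, 0.69, 0.724, 0.004]
force: [-0.2, 0.1, -0.3]
opening: 0.0199
```

```bash
python3 -c "
from h import *
go(w((-.0043,.0007)),.007)"
```

```text
pos [0.4654 0.1026 0.0105] local [-0.0453  0.3216] psi 1.6196 q [-0.006  0.69   0.724  0.004] t 4.2833 F [-0.2  0.1 -0.3] j7 -0.72
tool dx,dy mm -323.4 -8.5 dz 3.5
```

Emit:
arm_command --steps '[[[-8,-0.5,0.7],0,-0.53],[[-9,-0.5,0.5],0,-0.53],[[-9,-0.5,0.3],0,-0.53],[[-9,-0.3,0.2],0,-0.53],[[-9,-0.3,0.2],0,-0.53],[[-9,-0.3,0.2],0,-0.53],[[-9,-0.3,0.2],0,-0.53],[[-9,-0.3,0.2],0,-0.53]]'

```text
clock: 4.95
tool_pos: [0.4662, 0.0239, 0.0072]
tcp_rot: [-0.006, 0.69, 0.724, 0.004]
force: [-0.3, 0.8, -0.1]
opening: 0.0198
```

```bash
python3 -c "
from h import *
go(w((-.0043,.0007)),.007)
im=bot.capture('top');cv2.imwrite('pics/t2.png',cv2.resize(im[120:330,110:350,::-1],None,fx=2.5,fy=2.5))"
```

```text
pos [0.4662 0.0239 0.0072] local [-0.0363  0.2434] psi 1.6187 q [-0.006  0.69   0.724  0.004] t 4.95 F [-0.3  0.8 -0.1] j7 -0.57
tool dx,dy mm -244.8 -5.2 dz 0.2
```

View pics/t2.png

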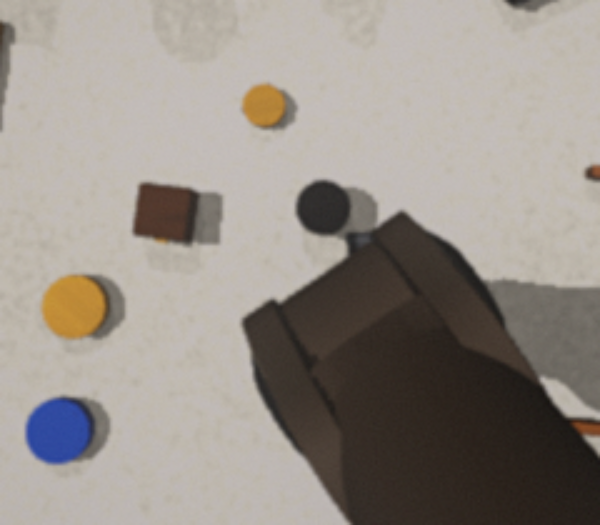

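The jar hasn't moved from (323,207), the box is also in place, and the medium tin is moving with the fingers, hidden beneath the arm. I'll continue.

Emit:
arm_command --steps '[[[-9,-0.2,0],0,-0.53],[[-10,-0.2,0],0,-0.53],[[-10,-0.2,0],0,-0.53],[[-10,-0.2,0],0,-0.53],[[-10,-0.2,0],0,-0.53],[[-10,-0.2,0],0,-0.53],[[-10,-0.2,0],0,-0.53],[[-10,-0.2,0],0,-0.53],[[-10,-0.2,0],0,-0.53],[[-10,-0.2,0],0,-0.53],[[-10,-0.2,0],0,-0.53],[[-8,-0.2,0],0,-0.53]]'

```text
clock: 6.0
tool_pos: [0.469, -0.1073, 0.0051]
tcp_rot: [-0.006, 0.69, 0.723, 0.004]
force: [-0.0, 0.3, 0.5]
opening: 0.02
```

```bash
python3 -c "
from h import *
go(w((-.0043,.0007)),.007)
im=bot.capture('scene');cv2.imwrite('pics/s2.png',cv2.resize(im[110:260,80:420,::-1],None,fx=2.3,fy=2.3))"
```

```text
pos [ 0.469  -0.1073  0.0051] local [-0.0198  0.1133] psi 1.6173 q [-0.006  0.69   0.723  0.004] t 6.0 F [-0.   0.3  0.5] j7 -0.29
tool dx,dy mm -113.6 -1.6 dz -1.9
```

View pics/s2.png

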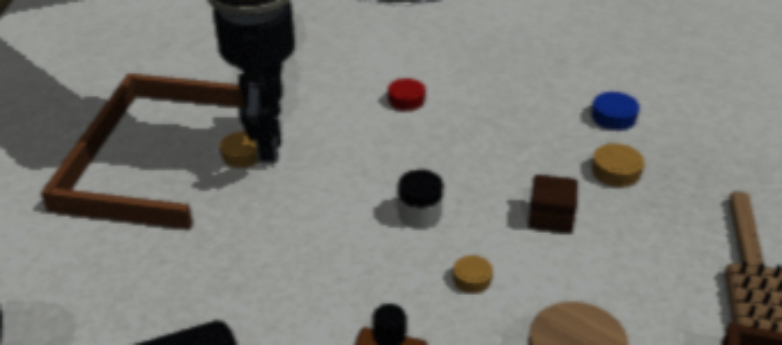

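The tin sits ahead of the fingertips at the tidy mouth (238,150 in the crop). I'll continue inward.

Emit:
arm_command --steps '[[[-10,-0.1,-1],0,-0.53],[[-10,-0.1,-0.5],0,-0.53],[[-10,-0.1,-0.2],0,-0.53],[[-10,-0.1,0],0,-0.53],[[-10,-0.1,0],0,-0.53],[[-10,-0.1,0],0,-0.53],[[-10,-0.1,0],0,-0.53],[[-10,-0.1,0],0,-0.53],[[-10,-0.1,0],0,-0.53],[[-10,-0.1,0],0,-0.53],[[-8,0,0],0,-0.53],[[-4,0,0],0,-0.53]]'

```text
clock: 7.05
tool_pos: [0.4729, -0.2316, 0.0047]
tcp_rot: [-0.006, 0.691, 0.723, 0.004]
force: [0.8, 1.6, 0.8]
opening: 0.0205
```

Emit:
arm_command --steps '[[[5,0,0],0,-0.53],[[15,0,0],0,-0.53],[[20,0,-15],0,-0.53],[[20,0,-30],0,-0.53],[[20,0,-30],0,-0.53],[[20,0,-20],0,-0.53],[[10,0,0],0,-0.53]]'

```text
clock: 7.63
tool_pos: [0.4659, -0.1194, 0.1021]
tcp_rot: [-0.009, 0.693, 0.721, 0.002]
force: [1.0, -0.6, 0.0]
opening: 0.0201
```

```bash
python3 -c "
from h import *
L=np.array([-.0588,.480]);F=np.array([-.06,-.03]);d=(F-L)/np.linalg.norm(F-L)
print(d,'psi need',np.arctan2(*(RT@-d)[::-1]))
go(w(L-d*.06),.06)
im=bot.capture('scene');cv2.imwrite('pics/s3.png',cv2.resize(im[110:260,80:420,::-1],None,fx=2.3,fy=2.3))"
```

```text
[-0.00235293 -0.99999723] psi need 1.463843389960633
pos [ 0.4659 -0.1194  0.1021] local [-0.0216  0.1009] psi 1.6101 q [-0.009  0.693  0.721  0.002] t 7.6333 F [ 1.  -0.6  0. ] j7 -0.13
tool dx,dy mm 439.9 26.3 dz 42.1
```

View pics/s3.png

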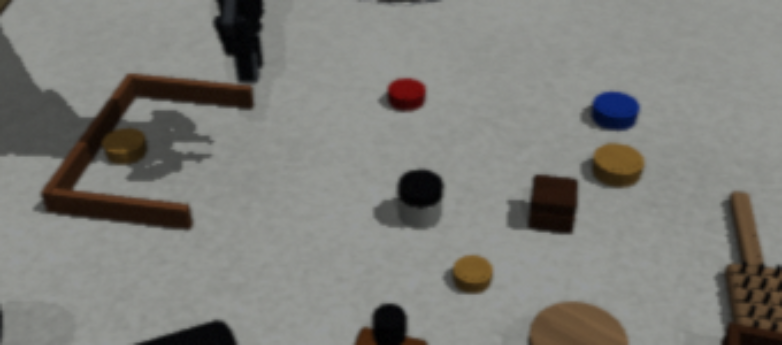

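The medium tin is well inside the tidy at (125,145), and nothing else has moved. Next is the large tin.

Emit:
arm_command --steps '[[[30,2,-4],0.1,-0.53],[[36,2,0],0.05,-0.53],[[36,5,0],0,-0.53],[[36,5,0],0,-0.53],[[36,5,0],0,-0.53],[[36,5,0],0,-0.53],[[36,5,0],0,-0.53],[[36,5,0],0,-0.53],[[36,5,0],0,-0.53]]'

```text
clock: 8.43
tool_pos: [0.5328, 0.1929, 0.098]
tcp_rot: [-0.009, 0.752, 0.659, -0.006]
force: [1.2, -0.8, -0.8]
opening: 0.02
```

```bash
python3 -c "
from h import *
go(w((-.0587,.54)),.06)"
```

```text
pos [0.5328 0.1929 0.098 ] local [0.0122 0.4184] psi 1.4386 q [-0.009  0.752  0.659 -0.006] t 8.4333 F [ 1.2 -0.8 -0.8] j7 -0.91
tool dx,dy mm 119.6 -74.3 dz 38.0
```

Emit:
arm_command --steps '[[[30,-17,0],-0.02,-0.53],[[30,-17,0],0,-0.53],[[30,-17,0],0,-0.53],[[25,-17,0],0,-0.53],[[7,-6,0],0,-0.53],[[0,0,0],0,-0.53]]'

```text
clock: 8.93
tool_pos: [0.4685, 0.3353, 0.091]
tcp_rot: [-0.011, 0.743, 0.67, -0.008]
force: [0.5, -0.2, -0.4]
opening: 0.0203
```

```bash
python3 -c "
from h import *
go(w((-.0587,.54)),.007)
im=bot.capture('top');cv2.imwrite('pics/t4.png',cv2.resize(im[120:330,80:440,::-1],None,fx=2.2,fy=2.2))
im=bot.capture('wrist');cv2.imwrite('pics/w4.png',im[:,:,::-1])"
```

```text
pos [0.4685 0.3353 0.091 ] local [-0.0666  0.5534] psi 1.4675 q [-0.011  0.743  0.67  -0.008] t 8.9333 F [ 0.5 -0.2 -0.4] j7 -1.16
tool dx,dy mm -13.4 7.9 dz 84.0
```

View pics/t4.png

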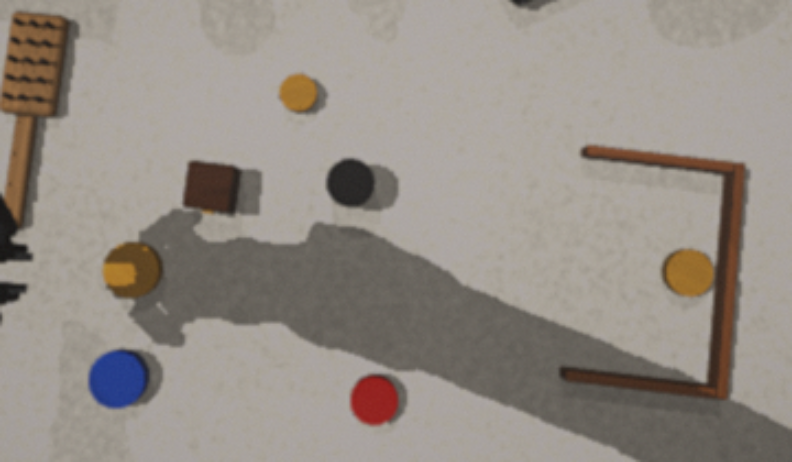

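View pics/w4.png

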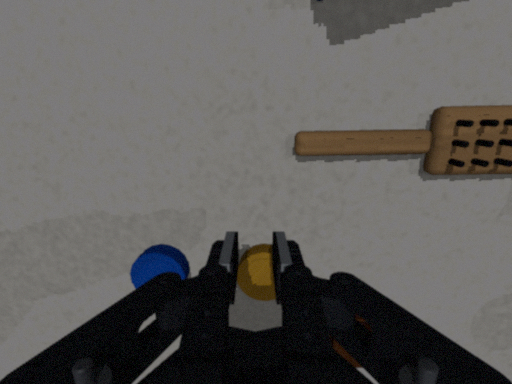

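Emit:
arm_command --steps '[[[-5,4,5],0,-0.53],[[-5,4,15],0,-0.53],[[-3,2,15],0,-0.53],[[0,0,15],0,-0.53],[[0,0,15],0,-0.53],[[0,0,5],0,-0.53],[[0,0,0],0,-0.53]]'

```text
clock: 9.62
tool_pos: [0.488, 0.2996, 0.0144]
tcp_rot: [-0.006, 0.75, 0.661, -0.01]
force: [-0.2, -0.3, 0.1]
opening: 0.0204
```

```bash
python3 -c "
from h import *
go(w((-.0587,.54)),.007);go(w((-.06,.004)))
c=cam('top');print('med',loc(px(c,392.7,243.6,.016)))"
```

```text
pos [0.488  0.2996 0.0144] local [-0.0434  0.5199] psi 1.4438 q [-0.006  0.75   0.661 -0.01 ] t 9.6167 F [-0.2 -0.3  0.1] j7 -1.19
tool dx,dy mm 19.8 -15.7 dz 7.4
pos [0.488  0.2996 0.0144] local [-0.0434  0.5199] psi 1.4438 q [-0.006  0.75   0.661 -0.01 ] t 9.6167 F [-0.2 -0.3  0.1] j7 -1.19
tool dx,dy mm -516.1 -5.0 dz None
med [ 0.00158145 -0.04017397]
```

Emit:
arm_command --steps '[[[10,0,0],0,-0.53],[[8,-5,0],0,-0.53],[[2,-7,0],0,-0.53],[[0,-4,3],-0.02,-0.53],[[0,0,3],0,-0.53],[[0,0,0],0,-0.53]]'

```text
clock: 10.12
tool_pos: [0.4758, 0.3226, 0.0106]
tcp_rot: [-0.005, 0.744, 0.668, -0.009]
force: [0.2, -0.6, 0.9]
opening: 0.02
```

```bash
python3 -c "
from h import *
go(w((-.0587,.54)),.007);go(w((-.06,.004)))
im=bot.capture('top');cv2.imwrite('pics/t5.png',cv2.resize(im[120:330,80:440,::-1],None,fx=2.2,fy=2.2))
im=bot.capture('wrist');cv2.imwrite('pics/w5.png',im[:,:,::-1])"
```

```text
pos [0.4758 0.3226 0.0106] local [-0.0579  0.5415] psi 1.4628 q [-0.005  0.744  0.668 -0.009] t 10.1167 F [ 0.2 -0.6  0.9] j7 -1.22
tool dx,dy mm -1.5 -0.8 dz 3.6
pos [0.4758 0.3226 0.0106] local [-0.0579  0.5415] psi 1.4628 q [-0.005  0.744  0.668 -0.009] t 10.1167 F [ 0.2 -0.6  0.9] j7 -1.22
tool dx,dy mm -537.5 -0.2 dz None
```

View pics/t5.png

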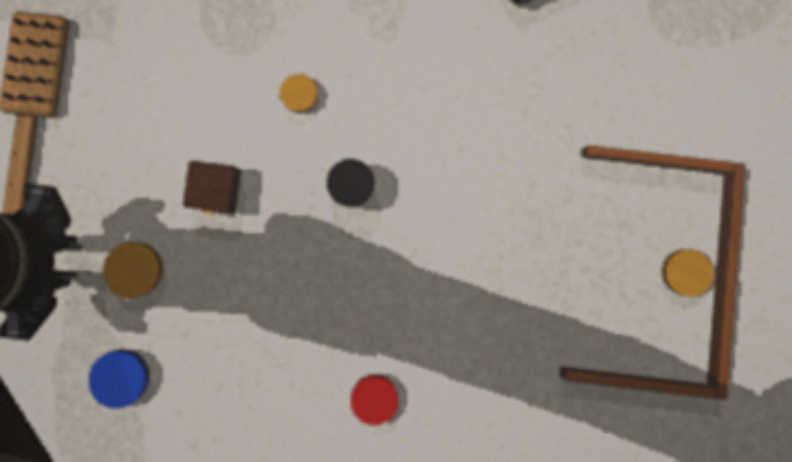

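View pics/w5.png

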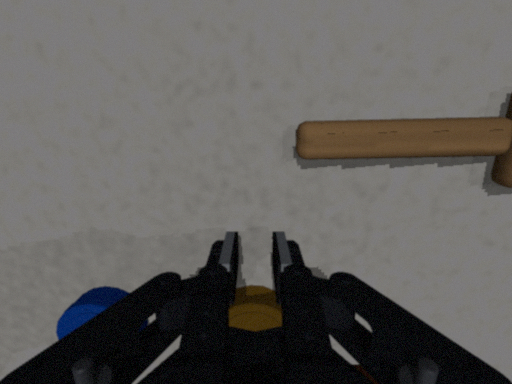

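The large tin is centred between the fingertips in the wrist view and nothing has moved. Pushing.

Emit:
arm_command --steps '[[[-5,0,2],0,-0.53],[[-5,0,1],0,-0.53],[[-5,0,0],0,-0.53],[[-5,0,0],0,-0.53],[[-6,0,0],0,-0.53],[[-8,0,0],0,-0.53],[[-10,0,0],0,-0.53],[[-10,0,0],0,-0.53],[[-10,0,0],0,-0.53],[[-10,0,0],0,-0.53]]'

```text
clock: 11.05
tool_pos: [0.4678, 0.2416, 0.0083]
tcp_rot: [-0.005, 0.745, 0.667, -0.008]
force: [-0.5, 0.8, 0.1]
opening: 0.0201
```

```bash
python3 -c "
from h import *
go(w((-.06,.01)),.007)
im=bot.capture('scene');cv2.imwrite('pics/s6.png',cv2.resize(im[110:260,80:420,::-1],None,fx=2.3,fy=2.3))"
```

```text
pos [0.4678 0.2416 0.0083] local [-0.0574  0.4601] psi 1.4615 q [-0.005  0.745  0.667 -0.008] t 11.05 F [-0.5  0.8  0.1] j7 -1.14
tool dx,dy mm -450.1 -0.5 dz 1.3
```

View pics/s6.png

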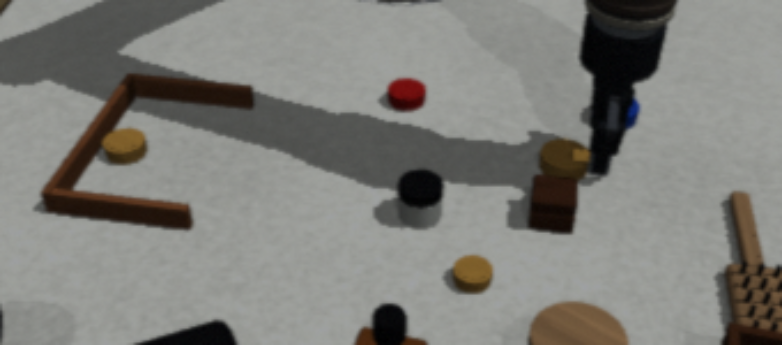

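The large tin leads the fingers at (565,158). The box is clear of them and hasn't moved.

Emit:
arm_command --steps '[[[-10,0,0.5],0,-0.53],[[-10,0,0.3],0,-0.53],[[-10,0,0],0,-0.53],[[-10,0,0],0,-0.53],[[-10,0,0],0,-0.53],[[-10,0,0],0,-0.53],[[-10,0,0],0,-0.53],[[-10,0,0],0,-0.53],[[-10,0,0],0,-0.53],[[-10,0,0],0,-0.53],[[-10,0,0],0,-0.53],[[-10,0,0],0,-0.53]]'

```text
clock: 12.1
tool_pos: [0.453, 0.1078, 0.0084]
tcp_rot: [-0.005, 0.745, 0.667, -0.009]
force: [-0.6, 0.3, -0.2]
opening: 0.02
```

```bash
python3 -c "
from h import *
go(w((-.06,.01)),.007)"
```

```text
pos [0.453  0.1078 0.0084] local [-0.0582  0.3255] psi 1.4599 q [-0.005  0.745  0.667 -0.009] t 12.1 F [-0.6  0.3 -0.2] j7 -0.94
tool dx,dy mm -315.5 0.2 dz 1.4
```

Emit:
arm_command --steps '[[[-10,0,0.3],0,-0.53],[[-10,0,0],0,-0.53],[[-10,0,0],0,-0.53],[[-10,0,0],0,-0.53],[[-10,0,0],0,-0.53],[[-10,0,0],0,-0.53],[[-10,0,0],0,-0.53],[[-10,0,0],0,-0.53],[[-10,0,0],0,-0.53],[[-10,0,0],0,-0.53],[[-10,0,0],0,-0.53],[[-10,0,0],0,-0.53]]'

```text
clock: 13.1
tool_pos: [0.438, -0.0247, 0.009]
tcp_rot: [-0.004, 0.745, 0.667, -0.008]
force: [-0.5, 1.0, -0.1]
opening: 0.02
```

```bash
python3 -c "
from h import *
go(w((-.06,.01)),.007)
im=bot.capture('scene');cv2.imwrite('pics/s7.png',cv2.resize(im[110:260,80:420,::-1],None,fx=2.3,fy=2.3))"
```

```text
pos [ 0.438  -0.0247  0.009 ] local [-0.0593  0.1922] psi 1.4599 q [-0.004  0.745  0.667 -0.008] t 13.1 F [-0.5  1.  -0.1] j7 -0.67
tool dx,dy mm -182.2 0.4 dz 2.0
```

View pics/s7.png

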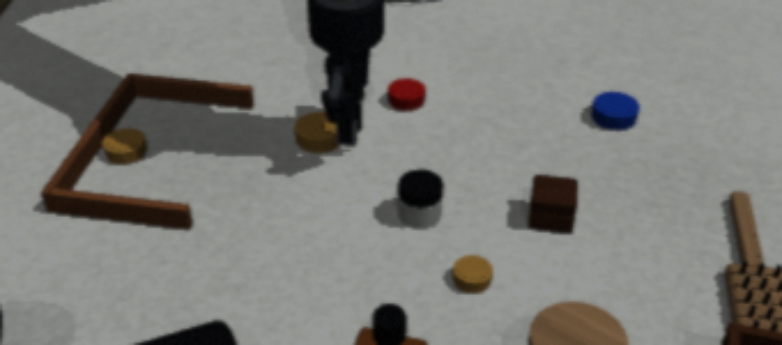

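The tin is still ahead of the fingers at (318,132), with the red tin and jar undisturbed.

Emit:
arm_command --steps '[[[-10,0,0.5],0,-0.53],[[-10,0,0.2],0,-0.53],[[-10,0,0],0,-0.53],[[-10,0,0],0,-0.53],[[-10,0,0],0,-0.53],[[-10,0,0],0,-0.53],[[-10,0,0],0,-0.53],[[-10,0,0],0,-0.53],[[-10,0,0],0,-0.53],[[-10,0,0],0,-0.53],[[-10,0,0],0,-0.53],[[-8,0,0],0,-0.53]]'

```text
clock: 14.15
tool_pos: [0.4227, -0.1546, 0.0091]
tcp_rot: [-0.004, 0.746, 0.666, -0.009]
force: [0.2, 0.4, 0.1]
opening: 0.0199
```

```bash
python3 -c "
from h import *
go(w((-.06,.01)),.007)"
```

```text
pos [ 0.4227 -0.1546  0.0091] local [-0.0609  0.0614] psi 1.4581 q [-0.004  0.746  0.666 -0.009] t 14.15 F [0.2 0.4 0.1] j7 -0.38
tool dx,dy mm -51.4 1.4 dz 2.1
```

Emit:
arm_command --steps '[[[-9,0,0],0,-0.53],[[-9,0,0],0,-0.53],[[-9,0,0],0,-0.53],[[-9,0,0],0,-0.53],[[-7,0,0],0,-0.53],[[-4,0,0],0,-0.53],[[0,0,0],0,-0.53]]'

```text
clock: 14.73
tool_pos: [0.4161, -0.2086, 0.0094]
tcp_rot: [-0.004, 0.747, 0.665, -0.009]
force: [-0.4, 0.5, -1.0]
opening: 0.02
```

Emit:
arm_command --steps '[[[5,0,0],0,-0.53],[[15,0,0],0,-0.53],[[20,0,-15],0,-0.53],[[20,0,-30],0,-0.53],[[20,0,-30],0,-0.53],[[20,0,-20],0,-0.53],[[20,5,0],0,-0.53]]'

```text
clock: 15.32
tool_pos: [0.4346, -0.0835, 0.1053]
tcp_rot: [-0.007, 0.748, 0.664, -0.01]
force: [0.9, 0.1, -0.2]
opening: 0.0202
```

```bash
python3 -c "
from h import *
im=bot.capture('scene');cv2.imwrite('pics/s8.png',cv2.resize(im[110:260,80:420,::-1],None,fx=2.3,fy=2.3))
L=np.array([.1275,.347]);F=np.array([.052,-.0]);d=(F-L)/np.linalg.norm(F-L)
print(d,'psi need',np.arctan2(*(RT@-d)[::-1]),'start',L-d*.052,'end',F-d*.026)
go(w(L-d*.052),.06)"
```

```text
[-0.212605   -0.97713823] psi need 1.2519561851962724 start [0.13855546 0.39781119] end [0.05752773 0.02540559]
pos [ 0.4364 -0.0792  0.1048] local [-0.0552  0.1378] psi 1.4558 q [-0.008  0.747  0.665 -0.008] t 15.3667 F [2.4 4.3 1.9] j7 -0.39
tool dx,dy mm 262.0 191.0 dz 44.8
```

View pics/s8.png

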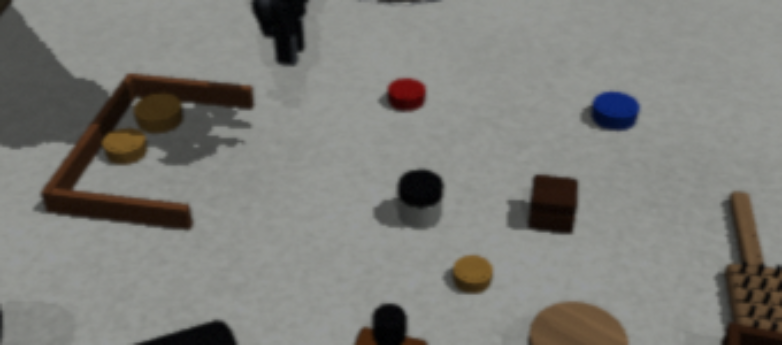

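Both tins are inside, the large at (158,112) and the medium at (125,145). Now the small one.

Emit:
arm_command --steps '[[[10,22,-8],0.1,-0.53],[[20,22,-5],0.1,-0.53],[[25,22,0],0,-0.53],[[25,22,0],0,-0.53],[[25,22,0],0,-0.53],[[25,22,0],0,-0.53],[[25,15,0],0,-0.53],[[20,10,0],0,-0.53]]'

```text
clock: 16.03
tool_pos: [0.6406, 0.0555, 0.1112]
tcp_rot: [-0.006, 0.811, 0.585, -0.012]
force: [0.2, -0.3, 0.0]
opening: 0.0201
```

```bash
python3 -c "
from h import *
go(w((.1386,.398)),.06)"
```

```text
pos [0.6406 0.0555 0.1112] local [0.1338 0.2931] psi 1.2503 q [-0.006  0.811  0.585 -0.012] t 16.0333 F [ 0.2 -0.3  0. ] j7 -0.82
tool dx,dy mm 103.5 -17.8 dz 51.2
```

Emit:
arm_command --steps '[[[25,-4,0],0,-0.53],[[25,-4,0],0,-0.53],[[25,-4,0],0,-0.53],[[22,-4,0],0,-0.53],[[5,-1,0],0,-0.53],[[0,0,0],0,-0.53]]'

```text
clock: 16.53
tool_pos: [0.656, 0.174, 0.1055]
tcp_rot: [-0.009, 0.808, 0.589, -0.013]
force: [0.1, -0.5, -0.1]
opening: 0.0201
```

```bash
python3 -c "
from h import *
go(w((.1386,.398)),.06)
im=bot.capture('wrist');cv2.imwrite('pics/w9.png',im[:,:,::-1])"
```

```text
pos [0.656  0.174  0.1055] local [0.1368 0.4125] psi 1.2604 q [-0.009  0.808  0.589 -0.013] t 16.5333 F [ 0.1 -0.5 -0.1] j7 -0.96
tool dx,dy mm -13.9 4.7 dz 45.5
```

View pics/w9.png

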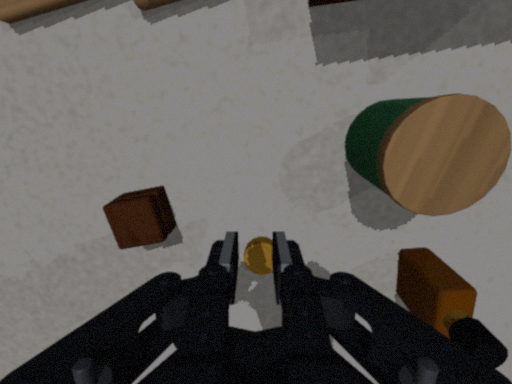

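Emit:
arm_command --steps '[[[0,2,8],0,-0.53],[[0,2,15],0,-0.53],[[0,0,15],0,-0.53],[[0,0,15],0,-0.53],[[0,0,10],0,-0.53],[[0,0,0],0,-0.53]]'

```text
clock: 17.08
tool_pos: [0.6581, 0.1625, 0.035]
tcp_rot: [-0.007, 0.81, 0.586, -0.015]
force: [-0.2, 0.4, 0.5]
opening: 0.02
```

```bash
python3 -c "
from h import *
go(w((.1386,.398)),.007)"
```

```text
pos [0.6581 0.1625 0.035 ] local [0.14   0.4013] psi 1.2526 q [-0.007  0.81   0.586 -0.015] t 17.0833 F [-0.2  0.4  0.5] j7 -0.99
tool dx,dy mm -3.5 -0.7 dz 28.0
```

Emit:
arm_command --steps '[[[2,0,10],0,-0.53],[[2,0,12],0,-0.53],[[1,0,4],0,-0.53],[[0,0,0],0,-0.53]]'

```text
clock: 17.42
tool_pos: [0.6592, 0.1642, 0.0054]
tcp_rot: [-0.006, 0.811, 0.585, -0.016]
force: [-0.3, 0.7, -0.1]
opening: 0.0201
```

```bash
python3 -c "
from h import *
go(w((.0575,.0254)),.007)
im=bot.capture('top');cv2.imwrite('pics/t10.png',cv2.resize(im[120:330,80:440,::-1],None,fx=2.2,fy=2.2))
im=bot.capture('wrist');cv2.imwrite('pics/w10.png',im[:,:,::-1])"
```

```text
pos [0.6592 0.1642 0.0054] local [0.141  0.4031] psi 1.2488 q [-0.006  0.811  0.585 -0.016] t 17.4167 F [-0.3  0.7 -0.1] j7 -1.01
tool dx,dy mm -386.8 -0.1 dz -1.6
```

View pics/t10.png

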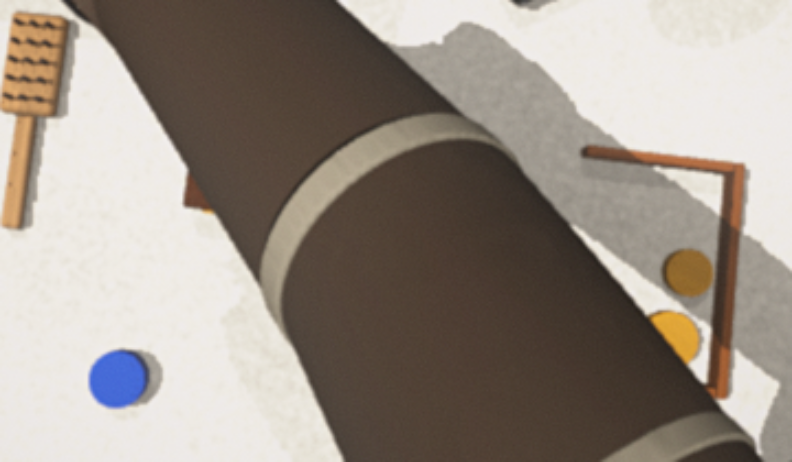

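View pics/w10.png

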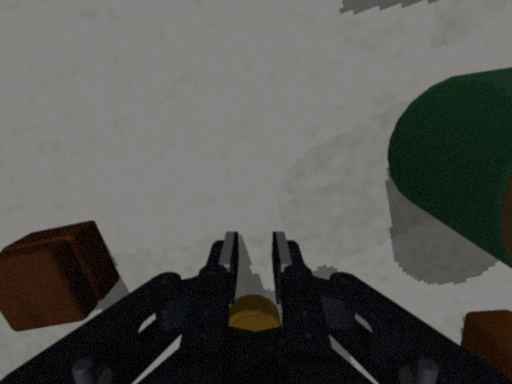

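The small tin is centred between the fingers at (255,312), and the large and medium tins are visible inside the tidy. Pushing.

Emit:
arm_command --steps '[[[-5,0,-0.8],0,-0.53],[[-5,0,-0.5],0,-0.53],[[-5,0,0],0,-0.53],[[-5,0,0],0,-0.53],[[-5,0,0],0,-0.53],[[-8,0,0],0,-0.53],[[-10,0,0],0,-0.53],[[-10,0,0],0,-0.53],[[-10,0,0],0,-0.53],[[-10,0,0],0,-0.53]]'

```text
clock: 18.35
tool_pos: [0.6361, 0.0905, 0.0126]
tcp_rot: [-0.005, 0.811, 0.585, -0.012]
force: [0.6, 0.0, -0.5]
opening: 0.0199
```

```bash
python3 -c "
from h import *
go(w((.0575,.0254)),.007)
im=bot.capture('scene');cv2.imwrite('pics/s11.png',cv2.resize(im[110:260,80:420,::-1],None,fx=2.3,fy=2.3))"
```

```text
pos [0.6361 0.0905 0.0126] local [0.1257 0.3274] psi 1.2509 q [-0.005  0.811  0.585 -0.012] t 18.35 F [ 0.6  0.  -0.5] j7 -0.94
tool dx,dy mm -309.6 -2.1 dz 5.6
```

View pics/s11.png

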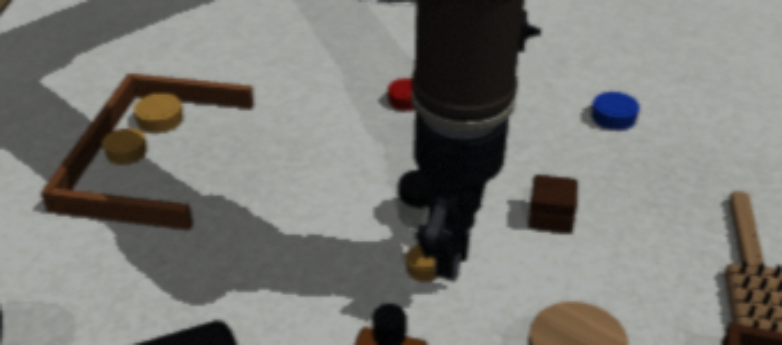

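The tin is ahead of the fingers at (422,263), but the tool has risen to 12.6 mm. I'll bring it down gradually.

Emit:
arm_command --steps '[[[-4,0,3],0,-0.53],[[-5,0,2.5],0,-0.53],[[-8,0,1],0,-0.53],[[-9,0,0.5],0,-0.53],[[-9,0,0.5],0,-0.53],[[-9,0,0.5],0,-0.53]]'

```text
clock: 18.9
tool_pos: [0.6208, 0.0437, 0.0047]
tcp_rot: [-0.005, 0.811, 0.585, -0.012]
force: [-0.0, 1.0, 0.8]
opening: 0.0204
```

```bash
python3 -c "
from h import *
go(w((.0575,.0254)),.007)
im=bot.capture('scene');cv2.imwrite('pics/s12.png',cv2.resize(im[110:260,80:420,::-1],None,fx=2.3,fy=2.3))"
```

```text
pos [0.6208 0.0437 0.0047] local [0.1153 0.2793] psi 1.25 q [-0.005  0.811  0.585 -0.012] t 18.9 F [-0.   1.   0.8] j7 -0.89
tool dx,dy mm -260.4 -2.0 dz -2.3
```

View pics/s12.png

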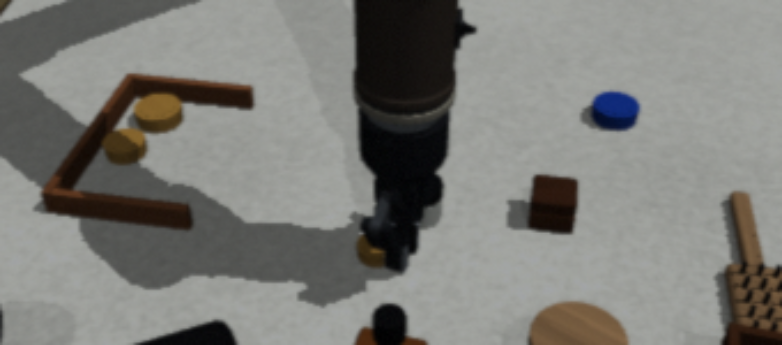

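The tin leads at (374,250) and the jar shows no shift. The height is fine, so I'll continue.

Emit:
arm_command --steps '[[[-9,0,-1],0,-0.53],[[-10,0,-0.5],0,-0.53],[[-10,0,0],0,-0.53],[[-10,0,0],0,-0.53],[[-10,0,0],0,-0.53],[[-10,0,0],0,-0.53],[[-10,0,0],0,-0.53],[[-10,0,0],0,-0.53]]'

```text
clock: 19.62
tool_pos: [0.5922, -0.0415, 0.0073]
tcp_rot: [-0.005, 0.811, 0.584, -0.013]
force: [-0.3, -0.3, -0.7]
opening: 0.0198
```

```bash
python3 -c "
from h import *
go(w((.0575,.0254)),.007)
im=bot.capture('scene');cv2.imwrite('pics/s13.png',cv2.resize(im[110:260,80:420,::-1],None,fx=2.3,fy=2.3))"
```

```text
pos [ 0.5922 -0.0415  0.0073] local [0.0958 0.1916] psi 1.2482 q [-0.005  0.811  0.584 -0.013] t 19.6167 F [-0.3 -0.3 -0.7] j7 -0.77
tool dx,dy mm -170.6 -1.5 dz 0.3
```

View pics/s13.png

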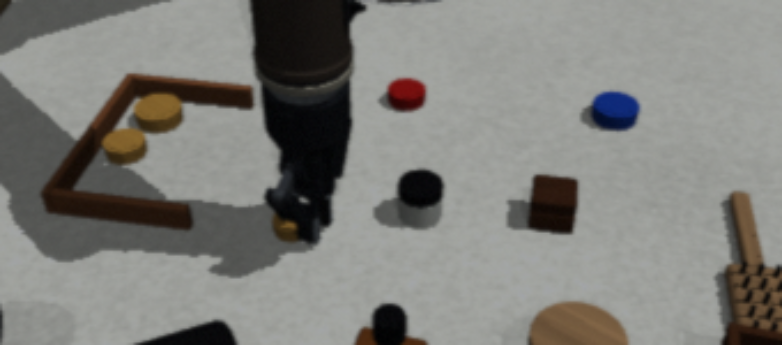

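Jar, box and look-alikes are unmoved. I'll steer slightly toward the middle of the mouth so the outer finger clears the +x wall.

Emit:
arm_command --steps '[[[-9,-1.2,0],0,-0.53],[[-10,-1.4,0],0,-0.53],[[-10,-1.4,0],0,-0.53],[[-10,-1.4,0],0,-0.53],[[-10,-1.4,0],0,-0.53],[[-10,-1.4,0],0,-0.53],[[-10,-1.4,0],0,-0.53],[[-10,-1.4,0],0,-0.53]]'

```text
clock: 20.33
tool_pos: [0.5527, -0.1213, 0.0091]
tcp_rot: [-0.004, 0.812, 0.584, -0.014]
force: [-0.7, -0.2, 0.1]
opening: 0.0199
```

```bash
python3 -c "
from h import *
go(w((.047,.0254)),.007)
im=bot.capture('scene');cv2.imwrite('pics/s14.png',cv2.resize(im[110:260,80:420,::-1],None,fx=2.3,fy=2.3))"
```

```text
pos [ 0.5527 -0.1213  0.0091] local [0.0648 0.108 ] psi 1.2476 q [-0.004  0.812  0.584 -0.014] t 20.3333 F [-0.7 -0.2  0.1] j7 -0.65
tool dx,dy mm -84.5 0.5 dz 2.1
```

View pics/s14.png

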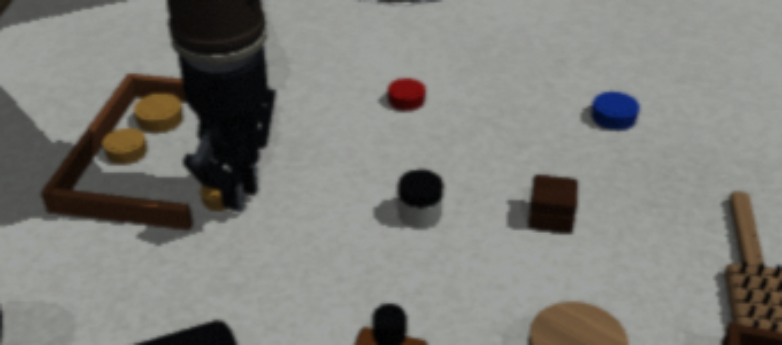

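Emit:
arm_command --steps '[[[-8,0,0.8],0,-0.53],[[-8,0,0.5],0,-0.53],[[-8,0,0],0,-0.53],[[-8,0,0],0,-0.53],[[-8,0,0],0,-0.53],[[-8,0,0],0,-0.53],[[-8,0,0],0,-0.53],[[-8,0,0],0,-0.53],[[-7,0,0],0,-0.53],[[-4,0,0],0,-0.53],[[0,0,0],0,-0.53]]'

```text
clock: 21.3
tool_pos: [0.5247, -0.2038, 0.009]
tcp_rot: [-0.004, 0.813, 0.583, -0.015]
force: [0.9, 0.8, 0.1]
opening: 0.0199
```

```bash
python3 -c "
from h import *
go(w((.047,.0254)),.007)"
```

```text
pos [ 0.5247 -0.2038  0.009 ] local [0.0456 0.0231] psi 1.244 q [-0.004  0.813  0.583 -0.015] t 21.3 F [0.9 0.8 0.1] j7 -0.51
tool dx,dy mm 2.5 0.8 dz 2.0
```

Now I back off and lift clear. Then I move toward the base, at an azimuth where the top camera can see the tidy.

Emit:
arm_command --steps '[[[5,0,0],0,-0.53],[[15,0,0],0,-0.53],[[15,0,-15],0,-0.53],[[15,0,-35],0,-0.53],[[10,0,-38],0,-0.53],[[20,0,-35],0,-0.53],[[36,0,-10],0,-0.53],[[36,-10,0],0,-0.53],[[36,-20,0],0,-0.53],[[36,-20,0],0,-0.53],[[20,-10,0],0,-0.53],[[0,0,0],0,-0.53]]'

```text
clock: 22.3
tool_pos: [0.552, 0.0668, 0.1465]
tcp_rot: [-0.006, 0.812, 0.583, -0.011]
force: [-0.7, 0.6, -0.7]
opening: 0.0199
```

Run:
```python
from h import *
print(pose()[0])
im=bot.capture('top');b=im[:,:,::-1];cv2.imwrite('pics/t20.png',cv2.resize(b[120:330,80:440],None,fx=2.2,fy=2.2))
im2=bot.capture('scene');cv2.imwrite('pics/s20.png',cv2.resize(im2[110:300,80:420,::-1],None,fx=2.3,fy=2.3))
```

```text
[0.55203393 0.06680166 0.14645584]
```

View pics/t20.png

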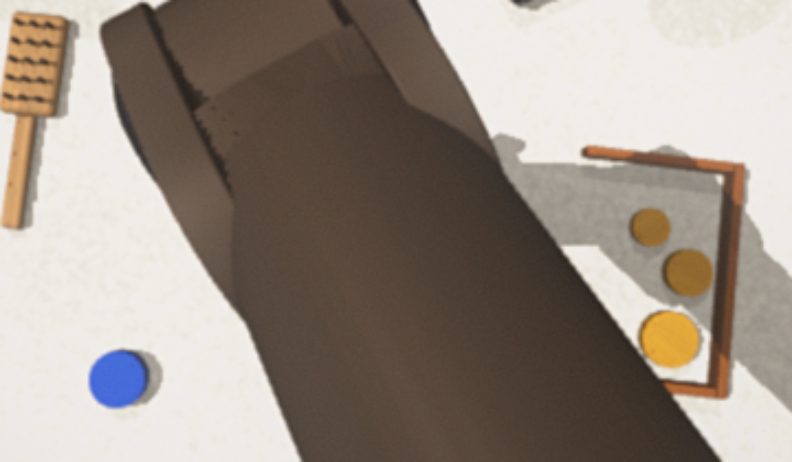

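View pics/s20.png

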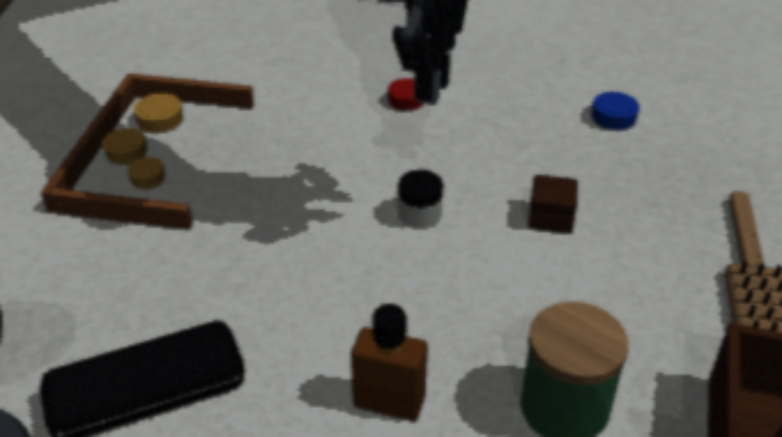

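All three tins are inside: small (650,227), medium (688,272) and large (670,339). Everything else is where it was. I'll check the numbers and hand in.

Run:
```python
from h import *
c=cam('top')
for n,(u,v),z,r in [('s',(650,227),.016,.018),('m',(688,272),.018,.022),('l',(670,339),.02,.026)]:
    l=loc(px(c,u/2.2+80,v/2.2+120,z));print(n,l.round(4),'front margin mm',round(1000*(.07-l[1]-r)),'side',round(1000*(.1-abs(l[0])-r)))
print(bot.job_done())
```

```text
s [ 0.0393 -0.0008] front margin mm 53 side 43
m [ 0.0015 -0.0395] front margin mm 87 side 76
l [-0.0621 -0.0274] front margin mm 71 side 12
the job is handed in; nothing more can be done
None
```

I swept the three brass tins one at a time (medium, large, then small) through the open side into the tidy, using part-closed fingertips. I then lifted the arm clear and handed the job in at about 22 s.

The last check, measured from the top camera, puts every tin fully inside:

| Tin | Behind the ends of the side walls (mm) | From the nearest side wall (mm) |
|---|---|---|
| Small | 53 | 43 |
| Medium | 87 | 76 |
| Large | 71 | 12 |

In the last scene picture, the jar, ring box, perfume, candle and both look-alikes stand where they were, and the visible parts of the hairbrush and glasses case haven't moved. In the last top view the arm hid the jar, ring box and red tin, so for those I relied on the scene picture.

Two moves strayed from plan:
- **Large tin:** the descent behind it drifted about 25 mm. I corrected this before pushing, and the pictures showed no tin had moved.
- **Small tin:** the tool rose to 12.6 mm early in the push, below the tin's 16 mm top, and I brought it back down.

Every force reading I took stayed below about 5 N per axis.

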